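Lock the scooter battery case with the blade key

ROBOT

A 6-joint arm with a two-finger parallel gripper is mounted at the origin on the work surface. World frame = base frame: x ahead of the robot, y to its left, z up, the work surface at z = 0. Lengths are in mm, angles in rad, forces in N, time in s.
With the tool pointing down it reaches from about 325 to 925 mm from the base axis. Payload 3.1 kg.
Tool frame: the origin (TCP) lies between the finger pads; the fingertips stand ctrl.tips_ahead ahead of it and the grasp point (between the pads) lies 8 mm behind it (ctrl.tips_ahead is the distance from the TCP to the fingertips, in mm); z points along the fingers, y is the line along which they close (so a half turn about z gives the same grasp; the last joint's range is limited). The gripper opens to 85 mm and grips with 20 to 120 N. Pads are 22 mm wide; open, the fingers measure 114 mm over their backs; the gripper's body (76 mm by 85 mm) begins 54 mm behind the grasp point. The pads swing forward as they close: fully open they stand 13 mm farther back than shut.
Start: joints at [-1.241, 0.217, 1.613, -0, 1.311, -0.112], TCP at [267.251, -564.992, 242.3] pointing down, gripper open.
Joint ranges: [-2.75, 2.75], [-0.78, 2.1], [0.31, 2.55], [-1.13, 4.27], [0.13, 2.63], [-2.58, 2.58]. Speed limits (rad/s): [2.79, 2.79, 3.14, 3.14, 3.14, 3.14].

INTERFACE

Orientations are given as a unit quaternion [x, y, z, w].
In Python, from cell import monitor, eyes, ticket, ctrl gives the robot as it stands.
- The arm moves only by the tool drive_tool, never from a script. Its arguments are lists of equal length, an entry for each row: "translation": the shift along the tool's x, y, z in cm, a list of three; "turn": the turn, a rotation vector about the tool's x, y, z in rad, a list of three; "fingers": the opening, from -1 (shut) to 1 (fully open). A call has 1 to 5 rows; each row is the pose to reach, as a shift and turn from the pose commanded when the call began, along the tool's axes at that moment; what a row does not reach only later rows make up. A row lasts 1/10 s, in which the tool goes at most 50 mm and 8.59 degrees, less where a joint would pass 70% of its speed; a pose out of reach is approached as far as the arm can. A call with a gripper value outside its range is refused whole. The fingers move at their own pace and stop on an object; "grip_force" is the grip in N (left out, the last holds). Time passes only in rows, so rows that repeat a pose let the fingers close. It gives the time, the measured TCP pose, the force, the opening and the grip force at its end, in the units of the state.
- monitor.sense(): the state, without advancing time (a new reading comes with each control period).
- eyes.grab_frame(name): name is "scene" or "top"; returns the picture (400x640x3 uint8, red, green, blue); there is no depth.
- eyes.calibration(name): a dict with "fx", "fy", "cx", "cy" (pixels), "k1" (the pictures are not rectified: a ray, as slopes to the right and down, at radius r is drawn at 1 + k1 r^2 times it, then the intrinsics apply), "rvec" (rotation vector, rad) and "tvec" (3), from world to camera coordinates, as OpenCV has them. Camera axes: x right, y down, z forward; pixel columns grow to the right and rows downward; lengths in mm; the calibration is good to about 2 mm. A picture is of the moment at which its call begins. calibration takes no time and is no camera call.
- ticket.finish_job(): hands the job in; it is judged then, once.
The state is a dict: "clock": time; "qpos": joint angles; "qvel": joint speeds; "effort": joint torques, N m; "eef_pos": TCP position; "eef_rot": TCP orientation; "wrist_force": force on the tool from outside, world axes, zero at the start; "torque": the same for the moment, N m; "width": finger opening in mm; "finger_force": force on a finger pad.
Only numpy, scipy, OpenCV 4.12 (cv2) and the standard library are available. Lean on these libraries where they do the work, as an engineer would, in place of code of your own. Each camera call takes 0.05 s, during which the arm holds its last target. There are 200 camera calls.

TASK

Flip the cover on the scooter battery case up so that it stays open, take the blade key from its stand, push it into the slotted lock under the cover and, holding the lock head pushed in, turn it clockwise (seen from above) about a quarter turn as far as it goes without forcing it, then let the head spring back up so that it is locked. Hang the key upright in its stand again, leave the cover standing open, and do not disturb the can, wrench and mug.

Things in the scene. Friction and masses are not known exactly. Their poses are not given: they have to be found in the camera images.
- case: Black scooter battery case, fixed. Origin on the table right under the lock's axis; z up. It extends x -110 to 110 mm, y -42 to 160 mm; top 66 mm high round the lock and 78 mm from y = 60 to 160, with low ribs and terminals and a handle, 111 mm high at y = 140. The lock stands in a square well, 64 mm wide inside, 76 mm outside, its walls up to 92 mm high, under the cover.
- flap (a joint): Angle of the grey flip cover over the lock: 0 closed, grows as it swings up and over towards the case's +y; stop at 1.9. Starts nearly closed. A stiff hinge (0.08 Nm) keeps it where it is left. Standing open means more than 1.4.
- flap_hinge (a point): Middle of the cover's hinge, 36 mm to +y of the lock's axis, 93 mm above the table. The hinge runs along the case's x. Axes turn with the cover; when closed they are the case's. Cover: plate 72 x 72 x 6 mm from the hinge towards its own -y, underside at this point's z.
- flap_tab (a point): Grip point inside the cover's tab, 98 mm from the hinge along the cover's -y and 3 mm along its z. The tab is a tongue 14 mm wide (along x), 8 mm thick, running on 41 mm past the plate's free edge (the point is 26 mm past that edge); closed, it overhangs the case's -y side, 96 mm above the table. Pinched by its two 14 mm sides it pivots between the fingers.
- lock_floor (a point): Point on the lock's axis at the floor of its slot, in the middle of the round steel head; 80 mm above the table with the head up. It sinks with the head but does not turn with it: its axes are always the case's. The slot is 6 mm wide, 38 mm long and 8 mm deep, open only upwards. The head turns with 0.05 Nm of friction.
- lock_top (a point): Middle of the head's top face (50 mm diameter), 8 mm above lock_floor; does not turn. The slot's angle is not reported: it starts 32 to 61 degrees anticlockwise (from above) of the case's x, to be seen or felt for. It locks at a stop 31 degrees clockwise of the case's x. With the head up a hidden catch blocks it from 26 degrees anticlockwise to 19 degrees clockwise.
- bolt (a joint): How far the steel latch bolt (24 x 8 mm) is pushed out of the case's -y side, 40 mm above the table, m. The turning lock drives it: 0 while unlocked, about 0.0015 where the catch begins, about 0.010 past the catch and at the stop. Locked means above 0.0085 with the lock head up. Turning needs under 0.2 Nm; well over 1 Nm at the catch or the stop is forcing it.
- stud (a joint): How far the lock head is pushed in, m: 0 up, 0.0055 at the bottom. A spring pushes it up with 6 N at the top and 9.3 N at the bottom. It passes the catch only when pushed at least 4 mm in. Released beyond the catch it springs up again (below 0.0015).
- key: Loose blade key, 145 mm long, 0.16 kg (varies). Origin at the middle of the blade's tip; z runs up from the tip to the handle. Blade 32 mm wide (x), 4 mm thick (y; 2.8 mm in the lowest 3 mm), 16 mm tall; shaft 12 mm diameter; wooden handle a flat paddle 56 (x) x 14 (y) x 45 mm, from 100 to 145 mm above the tip.
- key_grip (a point): Point in the middle of the key's handle, 128 mm above its tip; grip it by the 14 mm thickness (y).
- stand: Dark steel key stand, fixed, base 100 x 80 x 8 mm, origin under its centre. Its two end walls (inside faces 40 mm apart along x, 8 mm thick, 110 mm high, 28 mm along y) carry the shoulders of the key's handle; between its two side walls, 88 mm high, 18 mm apart along y, the blade hangs with its width along x. Open from above.
- stand_seat (a point): Where the key's tip is when it hangs in the stand: on the stand's axis, 10 mm above the table; axes of the stand. The key may hang either way round.
- spray_can: Bystander: bare metal can, 60 mm diameter, 150 mm high; origin under its centre. Leave it alone.
- wrench: Bystander: steel wrench lying on the table; leave it alone.
- mug: Bystander: white mug, 76 mm wide, 90 mm high; leave it alone.
Mind the look-alikes: they are no part of the job. Leave any orange look-alike of the key alone.

How it is judged (in metres and radians):
On the way, in this order (a step that is already met when the one before it is completed fails the run):
1. the cover stands open (value of joint flap above 1.4 rad), for 0.2 s.
2. the key's blade is in the slot and pushes the head in (distance between key and lock_floor below 0.012 m and value of joint stud above 0.003 m and value of joint flap above 1.4 rad), for 0.1 s.
3. the lock is turned past its catch and its head has sprung up, the key still at it (value of joint bolt above 0.0085 m and value of joint stud below 0.0015 m and distance between key and lock_floor below 0.05 m), for 0.05 s.
At the end, for the whole second after the job is handed in: The lock is turned past its catch, so that its bolt stands out more than 8.5 mm, with its head up (pushed in less than 1.5 mm), the cover stands open beyond 1.4 rad, and the key hangs at rest in its stand, tip within 12 mm of its seat and tilted less than 0.2 rad (value of joint bolt above 0.0085 m and value of joint stud below 0.0015 m and value of joint flap above 1.4 rad and distance between key and stand_seat below 0.012 m and angle between key's own z axis and vertical below 0.2 rad and linear speed of key below 0.03 m/s); the robot touches nothing.
It fails at once if the spray can is pushed away or knocked over (distance of spray_can from where it was at the start of the episode above 0.04 m or angle between spray_can's own z axis and vertical above 0.5 rad).
It fails at once if the wrench is pushed away or knocked over (distance of wrench from where it was at the start of the episode above 0.04 m or angle between wrench's own z axis and vertical above 0.5 rad).
It fails at once if the mug is pushed away or knocked over (distance of mug from where it was at the start of the episode above 0.04 m or angle between mug's own z axis and vertical above 0.5 rad).
It fails at once if the lock is forced (the key bears on the case with far more than the turn needs) (contact force between key and case above 90 N).
It also fails if it takes over 72 s, if anything falls off the work surface, if the arm or the gripper's body presses on something with over 40 N, if the wrist force passes 120 N, or if a joint passes its speed limit or range.

## Working session

There is one attempt and no reset: what is moved stays moved. The work goes in short steps, Python scripts to look and compute and a tool call to move; the robot and the scene stay as the last step left them, time stands still between calls to the robot, and variables do not carry over. Pictures are saved under pics/ and viewed, at most 10 in all, crops included, and the job is handed in when it is done.

Besides the shell and the picture viewer there is one more tool, called after "Emit:" as name(argument=value, ...), one argument or row to a line, values as JSON. drive_tool: Moves the arm, as the interface text tells. Its arguments: {"type":"object","properties":{"translation":{"type":"array","items":{"type":"array","items":{"type":"number"}}},"turn":{"type":"array","items":{"type":"array","items":{"type":"number"}}},"fingers":{"type":"array","items":{"type":"number"}},"grip_force":{"type":"number"}},"required":["translation","turn","fingers"]}

```bash
mkdir -p pics; ls; python3 - <<'E'
from cell import monitor, eyes, ticket, ctrl
import cv2
print(monitor.sense(), ctrl.tips_ahead)
for n in ("scene","top"):
    im=eyes.grab_frame(n); cv2.imwrite(f"pics/{n}0.png",im[:,:,::-1]); print(n,eyes.calibration(n))
E
```

```text
pics
{'clock': 0.0, 'qpos': array([-1.24118191e+00,  2.17803708e-01,  1.61495750e+00, -2.03985464e-05,
        1.31128380e+00, -1.12221825e-01]), 'qvel': array([-1.06098326e-03, -2.13711508e-03,  9.40055888e-04,  1.84151115e-03,
       -4.34011333e-04, -9.89409200e-05]), 'effort': array([-6.05526038e-04, -3.96849418e+01, -3.03852260e+01, -1.46275288e-04,
        9.71260801e-03,  1.48546626e-06]), 'eef_pos': array([ 266.99180499, -564.21676314,  240.92529842]), 'eef_rot': array([ 9.75695367e-01,  2.19127923e-01, -1.42814856e-04, -1.21787038e-03]), 'wrist_force': array([-0.42911819,  1.06635463, -0.13800396]), 'torque': array([0.06521588, 0.0086384 , 0.01537488]), 'finger_force': 0.0, 'width': 85.24422200529578} 11.0
scene {'fx': 451.0760985390106, 'fy': 451.0760985390106, 'cx': 320.5580399339784, 'cy': 198.96510918832155, 'k1': -0.028890807032320758, 'rvec': array([ 1.41570615,  1.85278344, -1.0091325 ]), 'tvec': array([ 127.71035393, -222.89977406, 1810.9743703 ])}
top {'fx': 443.34399321565365, 'fy': 443.34399321565365, 'cx': 320.36496858108876, 'cy': 199.5312016708734, 'k1': -0.020631809154093548, 'rvec': array([ 2.20008792, -2.20035483,  0.08170386]), 'tvec': array([   3.27498449,  611.66699597, 1135.71795389])}
```

View pics/scene0.png

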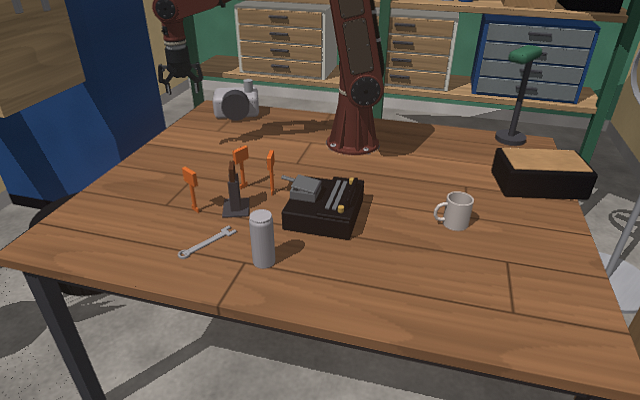

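View pics/top0.png

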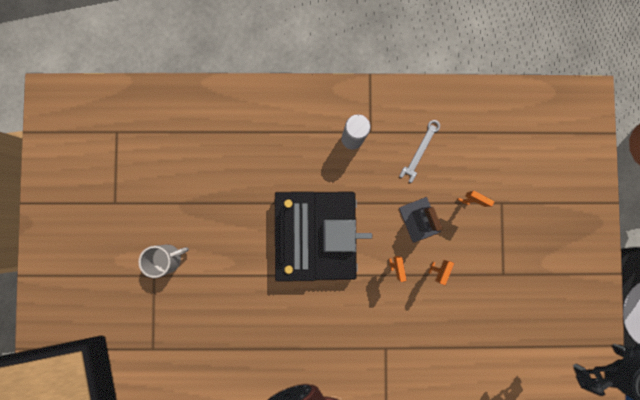

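The scene shows the black case (top view about (317,237)) with its grey cover (340,236), and its tab points right to (372,236). Candidates for the key are the dark-wood handle in the dark stand (top (427,218), scene (234,180)) and three orange look-alikes (top (480,199), (399,268), (443,272); scene (190,178), (240,155), (270,160)). By the description I choose the wooden one in the stand, and I'll check it in a close crop.

```bash
python3 - <<'E'
import cv2, numpy as np
t=cv2.imread("pics/top0.png"); s=cv2.imread("pics/scene0.png")
a=cv2.resize(t[180:290,265:465],None,fx=4,fy=4,interpolation=cv2.INTER_CUBIC)   # 800x440
cv2.imwrite("pics/topcrop.png",a)
b=cv2.resize(s[140:250,175:375],None,fx=4,fy=4,interpolation=cv2.INTER_CUBIC)
cv2.imwrite("pics/scenecrop.png",b)
E
```

```text
(no output)
```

View pics/topcrop.png

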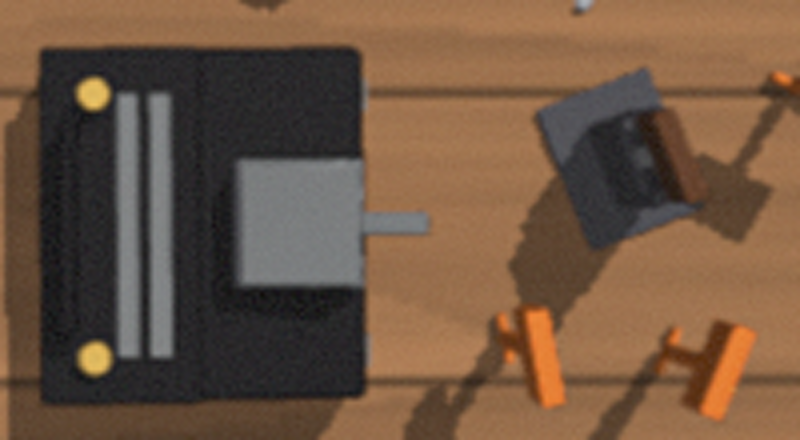

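View pics/scenecrop.png

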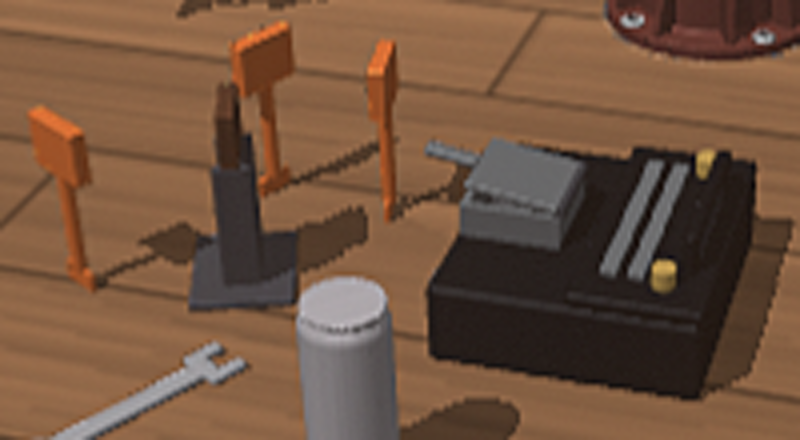

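The choice is confirmed: a brown paddle handle in the dark stand (topcrop (670,155), scenecrop (228,125)). The orange ones stand free. Next I fit the planar poses of the case and stand from corners.

```bash
cat > h.py <<'E'
import numpy as np, cv2
from scipy.optimize import least_squares
from scipy.spatial.transform import Rotation as R
from cell import monitor, eyes, ticket, ctrl
C={n:eyes.calibration(n) for n in("scene","top")}
def proj(n,P):
    c=C[n]; p=R.from_rotvec(c["rvec"]).apply(np.atleast_2d(P))+c["tvec"]
    s=p[:,:2]/p[:,2:]; s=s*(1+c["k1"]*(s**2).sum(1,keepdims=True))
    return s*[c["fx"],c["fy"]]+[c["cx"],c["cy"]]
def w(pose,P):
    P=np.atleast_2d(np.array(P,float)); 
    return R.from_euler("z",pose[2]).apply(P)+[pose[0],pose[1],0]
OFF={"top":(265,180),"scene":(175,140)}
def fit(obs,x0):
    def f(p): return np.concatenate([(proj(n,w(p,P))-(np.array(u)/4+OFF[n]-0.375)).ravel() for n,P,u in obs])
    r=least_squares(f,x0,loss="soft_l1",x_scale=[1,1,.01]); return r.x,r.fun
def crop(n,P): return (proj(n,P)-OFF[n]+.375)*4
E
python3 - <<'E'
from h import *
top=[("top",[(110,-42,66),(-110,-42,66),(110,160,78),(-110,160,78)],[(361,47),(365,398),(41,48),(41,403)])]
sc=[("scene",[(110,-42,66),(110,-42,0),(110,160,0)],[(430,288),(430,357),(703,398)])]
for o in(top,sc,top+sc):
    p,r=fit(o,[600,0,0]);print("case",p.round(3),r.round(1))
pc=p
st=[("top",[(50,40,8),(50,-40,8),(-50,40,8),(-50,-40,8)],[(538,113),(648,68),(597,248),(703,207)])]
# orientation check: +y is image left, +x is up
st=[("top",[(50,40,8),(50,-40,8),(-50,40,8),(-50,-40,8)],[(538,113),(648,68),(597,248),(703,207)])]
ss=[("scene",[(50,-40,0),(50,40,0)],[(190,308),(297,305)])]
for o in(st,st+ss):
    p,r=fit(o,[600,-250,.4]);print("stand",p.round(3),r.round(1))
for th in(0,.1,.2,.3):
    c,s=np.cos(th),np.sin(th)
    P=[(x,36-c*d-s*z,93+s*d*1+c*z) for x,d,z in((36,0,6),(-36,0,6),(36,72,6),(-36,72,6),(0,113,8))]
    print(th,crop("top",w(pc,P)).round().tolist(),crop("scene",w(pc,P)).round().tolist())
P=[(x,y,155) for x in(28,-28)for y in(7,-7)]
print("handle",crop("top",w(p,P)).round().tolist(),crop("scene",w(p,P)).round().tolist())
E
```

```text
case [ 5.2032e+02 -4.2628e+01  6.0000e-03] [ 0.7 -0.5  0.7  0.5 -0.7 -0.7 -0.6  0.6]
case [ 5.14491e+02 -4.26780e+01  4.00000e-02] [-0.6 -0.9  0.3  0.6  0.3  0.1]
case [ 5.19543e+02 -4.10900e+01  1.40000e-02] [-0.3 -0.3  0.4  0.7 -1.7  0.1 -0.9  1.4 -1.5 -0.2 -0.6  1.3 -0.8  2. ]
stand [ 5.59917e+02 -2.59066e+02  3.83000e-01] [-0.3 -0.4  0.1 -0.5 -0.5  1.2  0.9  0. ]
stand [ 5.59058e+02 -2.58500e+02  3.90000e-01] [-0.6  0.1 -0.3 -0.2 -0.5  1.6  0.8  0.2 -0.5  1.4 -0.7  0.4]
0 [[238.0, 166.0], [240.0, 286.0], [357.0, 164.0], [360.0, 284.0], [427.0, 223.0]] [[557.0, 210.0], [582.0, 161.0], [462.0, 196.0], [490.0, 149.0], [424.0, 163.0]]
0.1 [[239.0, 166.0], [241.0, 286.0], [359.0, 164.0], [361.0, 284.0], [430.0, 223.0]] [[556.0, 209.0], [581.0, 161.0], [461.0, 188.0], [490.0, 141.0], [423.0, 150.0]]
0.2 [[240.0, 166.0], [242.0, 286.0], [359.0, 164.0], [361.0, 285.0], [431.0, 224.0]] [[556.0, 209.0], [580.0, 161.0], [462.0, 180.0], [490.0, 133.0], [424.0, 137.0]]
0.3 [[241.0, 166.0], [243.0, 286.0], [358.0, 164.0], [361.0, 286.0], [430.0, 224.0]] [[555.0, 209.0], [579.0, 161.0], [463.0, 172.0], [492.0, 125.0], [426.0, 125.0]]
handle [[652.0, 117.0], [674.0, 108.0], [690.0, 207.0], [713.0, 198.0]] [[232.0, 116.0], [212.0, 117.0], [235.0, 80.0], [216.0, 81.0]]
```

```bash
cat >> h.py <<'E'
def rot(yaw): return R.from_euler("z",yaw)*R.from_euler("x",np.pi)
def plan(start,wps):
    """start,(pos,R) ; wps list of (pos,R): prints cm shift + rotvec in tool axes of the preceding waypoint"""
    p,r=start
    for q,s in wps:
        print((r.inv().apply(np.array(q)-p)/10).round(3).tolist(),(r.inv()*s).as_rotvec().round(4).tolist()); p,r=np.array(q),s
def here():
    s=monitor.sense(); return s["eef_pos"],R.from_quat(s["eef_rot"])
E
python3 - <<'E'
from h import *
y=np.pi/2; s=here(); y0=np.radians(25.3)
plan(s,[([377,-340,241],rot(y0+.72)),([480,-160,241],rot(y)),([520.5,-103,170],rot(y)),([520.5,-103,98],rot(y))])
E
```

```text
[19.533, -15.573, 0.045] [-0.002, -0.001, -0.7198]
[20.612, 2.287, 0.0] [0.0, 0.0, -0.4092]
[5.7, 4.05, 7.1] [0.0, 0.0, 0.0]
[0.0, -0.0, 7.2] [0.0, 0.0, 0.0]
```

Emit:
drive_tool(
  translation=[
    [19.5,-15.6,0],
    [19.5,-15.6,0],
    [19.5,-15.6,0],
    [19.5,-15.6,0],
    [19.5,-15.6,0],
  ],
  turn=[
    [0,0,-0.72],
    [0,0,-0.72],
    [0,0,-0.72],
    [0,0,-0.72],
    [0,0,-0.72],
  ],
  fingers=[0,0,0,0,0],
  grip_force=40,
)

```text
clock: 0.6
eef_pos: [377.1, -338.5, 241.7]
eef_rot: [0.835, 0.551, 0.0, -0.0]
wrist_force: [1.2, 0.7, 0.5]
width: 42.8
finger_force: 0.0
```

Emit:
drive_tool(
  translation=[
    [20.6,2.3,0],
    [20.6,2.3,0],
    [20.6,2.3,0],
    [20.6,2.3,0],
    [20.6,2.3,0],
  ],
  turn=[
    [0,0,-0.41],
    [0,0,-0.41],
    [0,0,-0.41],
    [0,0,-0.41],
    [0,0,-0.41],
  ],
  fingers=[0,0,0,0,0],
)

```text
clock: 1.1
eef_pos: [481.3, -156.1, 241.9]
eef_rot: [0.705, 0.71, 0.001, -0.001]
wrist_force: [-0.0, -2.0, -0.5]
width: 42.8
finger_force: 0.0
```

Emit:
drive_tool(
  translation=[
    [5.7,4.05,7.1],
    [5.7,4.05,7.1],
    [5.7,4.05,7.1],
    [5.7,4.05,7.1],
    [5.7,4.05,7.1],
  ],
  turn=[
    [0,0,0],
    [0,0,0],
    [0,0,0],
    [0,0,0],
    [0,0,0],
  ],
  fingers=[0,0,0,0,0],
)

```text
clock: 1.6
eef_pos: [520.7, -105.0, 172.4]
eef_rot: [0.707, 0.707, 0.0, 0.001]
wrist_force: [-0.0, -0.9, 0.3]
width: 42.4
finger_force: 0.0
```

Emit:
drive_tool(
  translation=[
    [0.15,0,4],
    [0.15,0,7.4],
    [0.15,0,7.4],
    [0.15,0,7.4],
    [0.15,0,7.4],
  ],
  turn=[
    [0,0,0],
    [0,0,0],
    [0,0,0],
    [0,0,0],
    [0,0,0],
  ],
  fingers=[0,0,0,-0.8,-0.8],
  grip_force=25,
)

```text
clock: 2.1
eef_pos: [521.6, -103.6, 100.1]
eef_rot: [0.707, 0.707, 0.0, 0.002]
wrist_force: [-15.0, -3.2, 3.4]
width: 14.4
finger_force: 8.7
```

Emit:
drive_tool(
  translation=[
    [0,0,0],
    [0,0,0],
    [0,0,0],
  ],
  turn=[
    [0,0,0],
    [0,0,0],
    [0,0,0],
  ],
  fingers=[-1,-1,-1],
)

```text
clock: 2.4
eef_pos: [520.8, -103.8, 99.4]
eef_rot: [0.706, 0.708, -0.001, 0.001]
wrist_force: [-4.2, -4.0, 2.6]
width: 13.3
finger_force: 27.1
```

```bash
python3 - <<'E'
from h import *
print(monitor.sense())
p,r=here(); y=np.pi/2
h=np.array([-6,93])
wps=[]
for th in (.3,.5,.7,.9,1.1,1.3,1.5,1.65,1.78):
    c,s=np.cos(th),np.sin(th)
    wps.append((h[0]-98*c+3*s, h[1]+98*s+3*c-8))
a=np.array(wps); 
for g in (a[:5],a[5:]): print(g.round(1).tolist())
print(((a-[p[1],p[2]])/10).round(2).tolist())
E
```

```text
{'clock': 2.4, 'qpos': array([-0.32745903,  0.18959839,  1.94032861, -0.00301058,  1.0096456 ,
       -0.32762142]), 'qvel': array([-1.77995365e-03, -7.14099834e-04, -3.83573770e-04,  1.16117719e-03,
       -5.73746875e-04,  8.22167558e-05]), 'effort': array([  2.37749934, -32.98979759, -26.28317893,   1.14703719,
        -0.79976426,   0.09482017]), 'eef_pos': array([ 520.75230155, -103.75516153,   99.37545626]), 'eef_rot': array([ 7.06482638e-01,  7.07728505e-01, -6.97442964e-04,  1.46969118e-03]), 'wrist_force': array([-4.23733294, -4.02920894,  2.61985435]), 'torque': array([-0.45677034,  0.62921714,  0.1266672 ]), 'finger_force': 27.09769606590271, 'width': 13.277452133784662}
[[-98.7, 116.8], [-90.6, 134.6], [-79.0, 150.4], [-64.6, 163.6], [-47.8, 173.7]]
[[-29.3, 180.2], [-9.9, 183.0], [4.7, 182.5], [17.3, 180.2]]
[[0.5, 1.75], [1.32, 3.52], [2.47, 5.11], [3.92, 6.43], [5.6, 7.43], [7.44, 8.09], [9.38, 8.36], [10.85, 8.31], [12.1, 8.09]]
```

Emit:
drive_tool(
  translation=[
    [0.5,0,-1.75],
    [1.3,0,-3.5],
    [2.5,0,-5.1],
    [3.9,0,-6.4],
    [5.6,0,-7.4],
  ],
  turn=[
    [0,0,0],
    [0,0,0],
    [0,0,0],
    [0,0,0],
    [0,0,0],
  ],
  fingers=[-1,-1,-1,-1,-1],
)

```text
clock: 2.9
eef_pos: [520.1, -46.7, 172.8]
eef_rot: [0.707, 0.708, -0.001, 0.001]
wrist_force: [-0.3, -2.0, -5.8]
width: 13.2
finger_force: 28.0
```

Emit:
drive_tool(
  translation=[
    [1.85,0,-0.7],
    [3.8,0,-0.95],
    [5.25,0,-0.9],
    [6.5,0,-0.7],
    [6.5,0,-0.7],
  ],
  turn=[
    [0,0,0],
    [0,0,0],
    [0,0,0],
    [0,0,0],
    [0,0,0],
  ],
  fingers=[-1,-1,-1,-1,-1],
)

```text
clock: 3.4
eef_pos: [519.7, 20.3, 179.5]
eef_rot: [0.706, 0.708, -0.0, -0.0]
wrist_force: [-5.6, 0.3, 3.6]
width: 13.6
finger_force: 29.8
```

Emit:
drive_tool(
  translation=[
    [0,0,0],
    [0,0,0],
    [0,0,0],
    [0,0,-4],
    [0,0,-8],
  ],
  turn=[
    [0,0,0],
    [0,0,0],
    [0,0,0],
    [0,0,0],
    [0,0,0],
  ],
  fingers=[0,0,0,0,0.2],
)

```text
clock: 3.9
eef_pos: [519.3, 18.7, 257.6]
eef_rot: [0.707, 0.707, -0.001, -0.002]
wrist_force: [0.9, -0.9, 1.0]
width: 51.0
finger_force: 0.0
```

```bash
python3 - <<'E'
from h import *
p,r=here(); print(p)
k=[558.5,-257,0]
plan((p,rot(np.pi/2)),[([540,-150,260],rot(.9)),([k[0],k[1],230],rot(.386)),([k[0],k[1],130],rot(.386))])
E
```

```text
[519.27499288  18.67690799 257.57400916]
[-16.868, 2.073, -0.243] [0.0, -0.0, 0.6708]
[-7.232, 8.1, 3.0] [0.0, -0.0, 0.514]
[0.0, -0.0, 10.0] [0.0, 0.0, 0.0]
```

Emit:
drive_tool(
  translation=[
    [-16.9,2.1,-0.2],
    [-16.9,2.1,-0.2],
    [-16.9,2.1,-0.2],
    [-16.9,2.1,-0.2],
    [-16.9,2.1,-0.2],
  ],
  turn=[
    [0,0,0.67],
    [0,0,0.67],
    [0,0,0.67],
    [0,0,0.67],
    [0,0,0.67],
  ],
  fingers=[0.2,0.2,0.2,0.2,0.2],
)

```text
clock: 4.4
eef_pos: [542.0, -154.1, 260.6]
eef_rot: [0.902, 0.432, 0.001, 0.001]
wrist_force: [0.9, 1.3, -0.9]
width: 51.0
finger_force: 0.0
```

Emit:
drive_tool(
  translation=[
    [-7.2,8.1,3.0],
    [-7.2,8.1,3.0],
    [-7.2,8.1,3.0],
    [-7.2,8.1,3.0],
    [-7.2,8.1,3.0],
  ],
  turn=[
    [0,0,0.514],
    [0,0,0.514],
    [0,0,0.514],
    [0,0,0.514],
    [0,0,0.514],
  ],
  fingers=[0.2,0.2,0.2,0.2,0.2],
)

```text
clock: 4.9
eef_pos: [560.2, -258.1, 229.8]
eef_rot: [0.981, 0.192, 0.0, -0.0]
wrist_force: [-0.8, -0.1, 0.1]
width: 51.2
finger_force: 0.0
```

```bash
python3 - <<'E'
from h import *
p,r=here(); print(p,r.as_quat())
t=eyes.grab_frame("top")[:,:,::-1]; s=eyes.grab_frame("scene")[:,:,::-1]
cv2.imwrite("pics/top1.png",t);cv2.imwrite("pics/scene1.png",s)
a=cv2.resize(t[210:265,315:385],None,fx=8,fy=8,interpolation=cv2.INTER_CUBIC) #560x440
b=cv2.resize(s[140:235,200:320],None,fx=2,fy=2) 
cv2.imwrite("pics/lock1.png",np.hstack([a,cv2.copyMakeBorder(b,0,440-b.shape[0],0,0,cv2.BORDER_CONSTANT)]))
E
```

```text
[ 560.21021249 -258.06252715  229.7624769 ] [ 9.81443911e-01  1.91749203e-01  1.14411167e-04 -2.82017371e-04]
```

View pics/lock1.png

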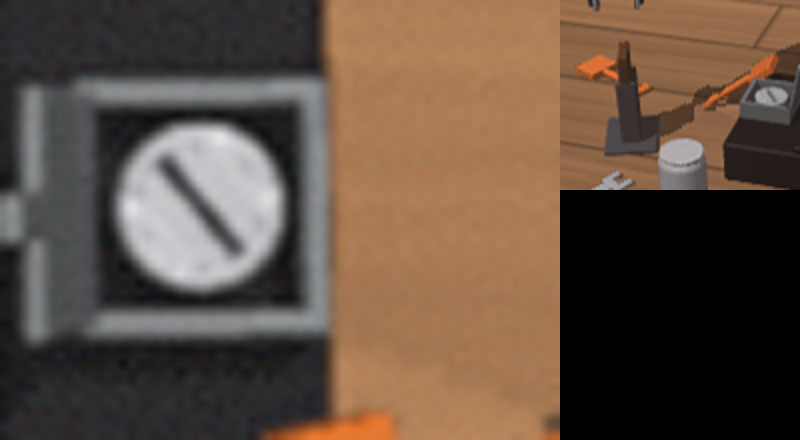

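The cover is open. The lock head is centred at crop (201,206), with its slot running from (163,158) to (240,252). The orange look-alikes have toppled, and one is leaning on the case, so I check the whole top view.

```bash
python3 - <<'E'
import cv2
t=cv2.imread("pics/top1.png")
cv2.imwrite("pics/topw1.png",cv2.resize(t[170:310,300:500],None,fx=4,fy=4,interpolation=cv2.INTER_CUBIC))
E
```

```text
(no output)
```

View pics/topw1.png

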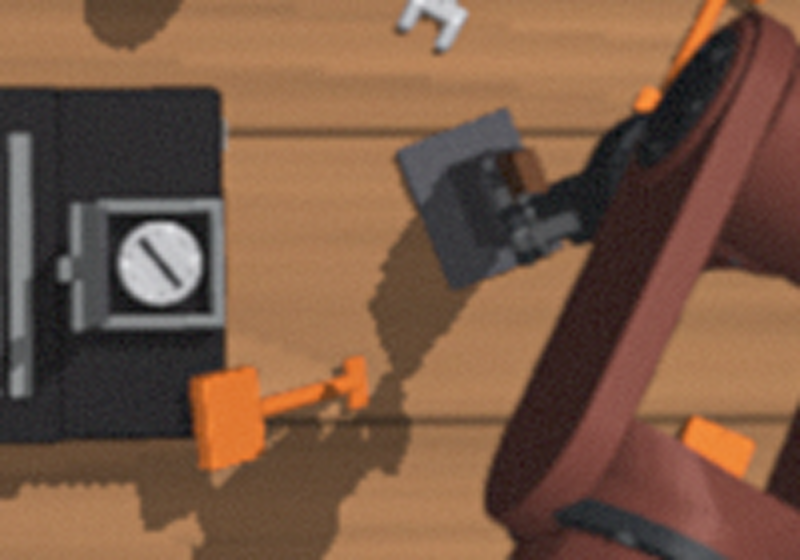

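The oranges simply fell over. One leans on the case corner near (230,420), clear of the lock and bolt. Next I compute the lock's world pose.

```bash
cat >> h.py <<'E'
def back(n,uv,z):
    f=lambda q: proj(n,[q[0],q[1],z])[0]-uv
    return least_squares(f,[550,-100]).x
E
python3 - <<'E'
from h import *
f=lambda u: back("top",np.array(u)/8+[315,210]-.4375,88)
c=f((201,206));a=f((163,158));b=f((240,252));d=a-b
print(c,(a+b)/2,np.degrees(np.arctan2(d[1],d[0])),np.hypot(*d))
# outer well corners (z 92): image right edge and up/down
for u in((328,77),(330,330)): print(back("top",np.array(u)/8+[315,210]-.4375,92))
s=cv2.imread("pics/scene1.png"); 
g=cv2.cvtColor(s,cv2.COLOR_BGR2GRAY)
# bright head centroid in both views
for n,(x0,x1,y0,y1) in {"scene":(290,330,175,200),"top":(325,355,220,250)}.items():
    im=cv2.imread(f"pics/{n}1.png")[y0:y1,x0:x1].astype(int); m=im.min(2)>150
    k,lab,st,ce=cv2.connectedComponentsWithStats(m.astype(np.uint8)); i=1+st[1:,4].argmax()
    u=ce[i]+[x0,y0]; print(n,u,st[i],back(n,u,88))
p,r=here(); plan((p,r),[([558.5,-257,130],rot(.386))])
E
```

```text
[520.41883052 -42.59340726] [520.72884224 -42.74076612] 39.29726740027103 36.87875845862482
[559.55076985 -81.09440953]
[483.03373872 -81.32468845]
scene [301.08571429 188.17142857] [ 8 10  8  7 35] [527.20976032 -52.09613957]
top [339.61797753 235.24719101] [  5   6  20  20 267] [520.57749769 -42.42455867]
[-0.172, -0.082, 10.034] [0.0001, -0.0005, 0.0027]
```

Emit:
drive_tool(
  translation=[
    [-0.15,-0.1,5],
    [-0.15,-0.1,10],
    [-0.15,-0.1,10],
    [-0.15,-0.1,10],
    [-0.15,-0.1,10],
  ],
  turn=[
    [0,0,0],
    [0,0,0],
    [0,0,0],
    [0,0,0],
    [0,0,0],
  ],
  fingers=[0.2,0.2,0.2,0.2,0.0],
  grip_force=70,
)

```text
clock: 5.5
eef_pos: [560.7, -257.5, 133.8]
eef_rot: [0.981, 0.193, 0.002, 0.002]
wrist_force: [0.6, -0.4, -0.1]
width: 42.7
finger_force: 0.0
```

Emit:
drive_tool(
  translation=[
    [0,0,0],
    [0,0,0],
    [0,0,0],
    [0,0,0],
    [0,0,0],
  ],
  turn=[
    [0,0,0],
    [0,0,0],
    [0,0,0],
    [0,0,0],
    [0,0,0],
  ],
  fingers=[-0.4,-0.7,-1,-1,-1],
)

```text
clock: 6.0
eef_pos: [560.1, -257.2, 133.4]
eef_rot: [0.981, 0.193, 0.002, 0.001]
wrist_force: [-0.8, 2.2, 6.7]
width: 13.1
finger_force: 69.0
```

Emit:
drive_tool(
  translation=[
    [0,0,-2],
    [0,0,-6],
    [0,0,-11],
    [0,0,-14.5],
    [0,0,-14.5],
  ],
  turn=[
    [0,0,0],
    [0,0,0],
    [0,0,0],
    [0,0,0],
    [0,0,0],
  ],
  fingers=[-1,-1,-1,-1,-1],
)

```text
clock: 6.5
eef_pos: [562.0, -258.7, 284.0]
eef_rot: [0.981, 0.193, 0.006, 0.005]
wrist_force: [0.7, -0.2, -0.3]
width: 13.0
finger_force: 69.0
```

```bash
python3 - <<'E'
from h import *
p,r=here(); s=monitor.sense();print(p,r.as_quat(),s["wrist_force"],s["width"])
t=eyes.grab_frame("top")[:,:,::-1]; s=eyes.grab_frame("scene")[:,:,::-1]
cv2.imwrite("pics/top2.png",t);cv2.imwrite("pics/scene2.png",s)
b=cv2.resize(s[120:220,200:270],None,fx=6,fy=6,interpolation=cv2.INTER_CUBIC) #420x600
a=cv2.resize(t[185:245,400:460],None,fx=6,fy=6,interpolation=cv2.INTER_CUBIC)
cv2.imwrite("pics/key2.png",np.hstack([b,cv2.copyMakeBorder(a,0,240,0,0,cv2.BORDER_CONSTANT)]))
for n,o in(("scene",(200,120)),("top",(400,185))):
  for x,z in((16,0),(-16,0),(16,16),(-16,16),(0,100),(28,100),(-28,100)):
    P=p+r.apply([x,0,123.4-z]); print(n,x,z,((proj(n,P)[0]-o+.417)*6).round())
E
```

```text
[ 561.9801542  -258.65738854  284.02784676] [0.98122338 0.19272889 0.00552168 0.00507508] [ 0.69382503 -0.24258929 -0.31250256] 13.006276093593748
scene 16 0 [177. 277.]
scene -16 0 [180. 247.]
scene 16 16 [174. 247.]
scene -16 16 [177. 218.]
scene 0 100 [160.  72.]
scene 28 100 [157.  96.]
scene -28 100 [163.  48.]
top 16 0 [204. 156.]
top -16 0 [237. 233.]
top 16 16 [216. 155.]
top -16 16 [249. 234.]
top 0 100 [299. 193.]
top 28 100 [268. 117.]
top -28 100 [331. 268.]
```

View pics/key2.png

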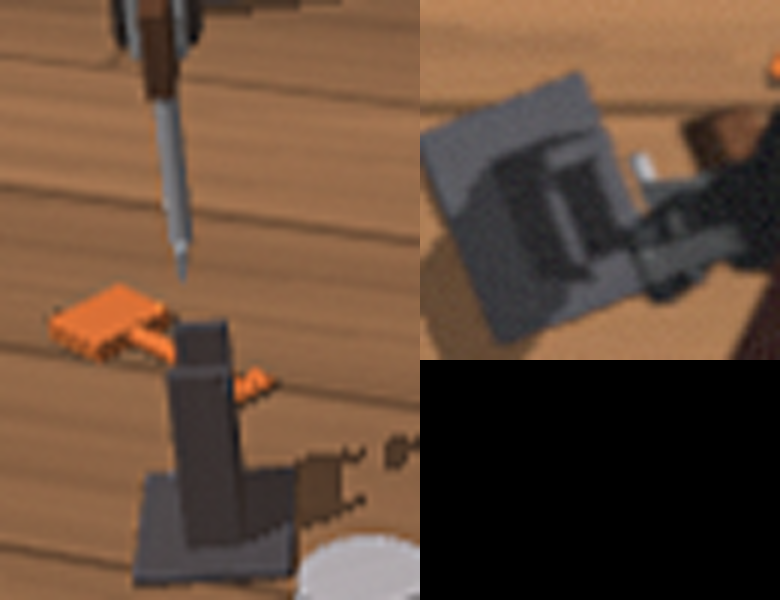

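The key hangs in the gripper as predicted: its blade tip is at scene crop (182,281), against a predicted (177,277). Next I move it over the lock.

```bash
python3 - <<'E'
from h import *
plan(here(),[([540,-150,285],rot(.54)),([520.6,-42.5,240],rot(.686))])
E
```

```text
[2.298, -10.6, -0.848] [0.0024, -0.0014, -0.1522]
[3.863, -10.218, 4.5] [0.0, 0.0, -0.146]
```

Emit:
drive_tool(
  translation=[
    [2.3,-10.6,-0.8],
    [2.3,-10.6,-0.8],
    [2.3,-10.6,-0.8],
    [2.3,-10.6,-0.8],
    [2.3,-10.6,-0.8],
  ],
  turn=[
    [0.002,-0.001,-0.15],
    [0.002,-0.001,-0.15],
    [0.002,-0.001,-0.15],
    [0.002,-0.001,-0.15],
    [0.002,-0.001,-0.15],
  ],
  fingers=[-1,-1,-1,-1,-1],
)

```text
clock: 7.1
eef_pos: [539.1, -150.1, 281.7]
eef_rot: [0.964, 0.266, -0.002, -0.001]
wrist_force: [0.6, 0.2, -1.3]
width: 12.9
finger_force: 69.2
```

Emit:
drive_tool(
  translation=[
    [3.86,-10.2,4.5],
    [3.86,-10.2,4.5],
    [3.86,-10.2,4.5],
    [3.86,-10.2,4.5],
    [3.86,-10.2,4.5],
  ],
  turn=[
    [0,0,-0.146],
    [0,0,-0.146],
    [0,0,-0.146],
    [0,0,-0.146],
    [0,0,-0.146],
  ],
  fingers=[-1,-1,-1,-1,-1],
)

```text
clock: 7.6
eef_pos: [521.1, -43.6, 238.5]
eef_rot: [0.942, 0.335, -0.001, -0.0]
wrist_force: [0.5, 0.4, -1.3]
width: 12.7
finger_force: 69.6
```

Emit:
drive_tool(
  translation=[
    [0,0,0],
    [0,0,0],
    [0,0,0],
  ],
  turn=[
    [0,0,0],
    [0,0,0],
    [0,0,0],
  ],
  fingers=[-1,-1,-1],
)

```text
clock: 7.9
eef_pos: [521.1, -43.4, 239.1]
eef_rot: [0.942, 0.335, -0.0, -0.001]
wrist_force: [0.0, -0.4, -1.4]
width: 12.7
finger_force: 69.6
```

```bash
python3 - <<'E'
from h import *
p,r=here(); print(p,r.as_quat(),monitor.sense()["wrist_force"]); print(np.degrees(rot(.686).as_euler("zyx")),r.as_euler("zyx",degrees=True))
plan((p,r),[([520.6,-42.5,217],rot(.686))])
t=eyes.grab_frame("top")[:,:,::-1]; s=eyes.grab_frame("scene")[:,:,::-1]
cv2.imwrite("pics/top3.png",t);cv2.imwrite("pics/scene3.png",s)
b=cv2.resize(s[110:220,265:335],None,fx=5,fy=5,interpolation=cv2.INTER_CUBIC) 
a=cv2.resize(t[210:265,315:385],None,fx=6,fy=6,interpolation=cv2.INTER_CUBIC)
cv2.imwrite("pics/key3.png",np.hstack([b,cv2.copyMakeBorder(a,0,220,0,0,cv2.BORDER_CONSTANT)]))
for n,o,k in(("scene",(265,110),5),("top",(315,210),6)):
  for x,z in((16,0),(-16,0),(16,16),(-16,16)):
    P=p+r.apply([x,0,123.4-z]); print(n,x,z,((proj(n,P)[0]-o+.41)*k).round())
E
```

```text
[521.09699729 -43.38006093 239.13288279] [ 9.42369590e-01  3.34573274e-01 -1.39120143e-04 -5.11156697e-04] [ 0.01681135 -0.39078076 -1.39647454]
[-39.30490475   0.         180.        ] [-3.90931727e+01 -3.46206287e-02 -1.79950135e+02]
[0.017, -0.097, 2.213] [-0.0011, -0.0001, -0.0037]
scene 16 0 [210. 362.]
scene -16 0 [189. 337.]
scene 16 16 [209. 338.]
scene -16 16 [189. 314.]
top 16 0 [131. 123.]
top -16 0 [182. 186.]
top 16 16 [133. 123.]
top -16 16 [185. 187.]
```

View pics/key3.png

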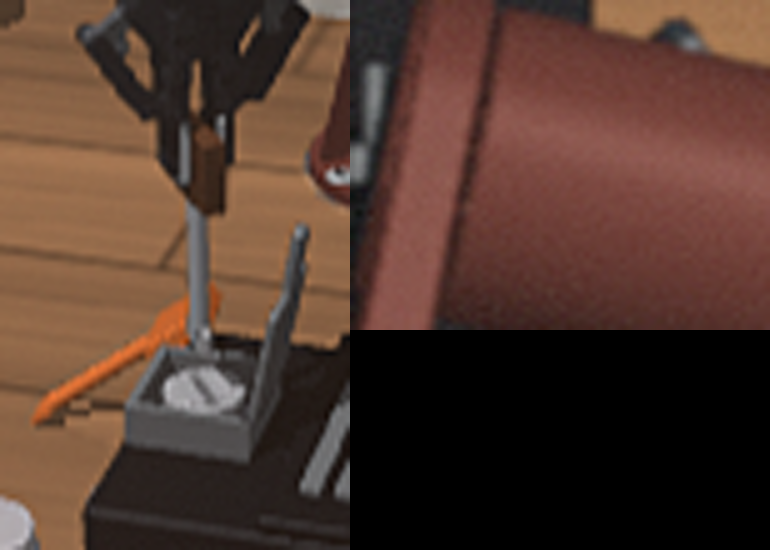

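The blade hangs right over the slot: blade at crop (205,345), slot centre at (210,387). Next I descend by feel.

Emit:
drive_tool(
  translation=[
    [0.02,-0.1,2.2],
    [0.02,-0.1,2.5],
    [0.02,-0.1,2.8],
    [0.02,-0.1,3.0],
    [0.02,-0.1,3.2],
  ],
  turn=[
    [0,0,-0.004],
    [0,0,-0.004],
    [0,0,-0.004],
    [0,0,-0.004],
    [0,0,-0.004],
  ],
  fingers=[-1,-1,-1,-1,-1],
)

```text
clock: 8.5
eef_pos: [520.4, -41.4, 207.0]
eef_rot: [0.941, 0.337, -0.0, -0.001]
wrist_force: [0.1, -0.4, -1.1]
width: 12.8
finger_force: 69.6
```

Emit:
drive_tool(
  translation=[
    [0,0,0],
    [0,0,0],
  ],
  turn=[
    [0,0,0],
    [0,0,0],
  ],
  fingers=[-1,-1],
)

```text
clock: 8.7
eef_pos: [520.2, -41.3, 206.8]
eef_rot: [0.941, 0.337, -0.0, -0.001]
wrist_force: [0.3, -0.8, -1.7]
width: 12.9
finger_force: 69.6
```

No contact force at 5 mm below the head's top, so the blade is in the slot. I push on.

Emit:
drive_tool(
  translation=[
    [0,0,0.3],
    [0,0,0.5],
    [0,0,0.7],
    [0,0,0.7],
    [0,0,0.7],
  ],
  turn=[
    [0,0,0],
    [0,0,0],
    [0,0,0],
    [0,0,0],
    [0,0,0],
  ],
  fingers=[-1,-1,-1,-1,-1],
)

```text
clock: 9.2
eef_pos: [520.5, -41.4, 200.2]
eef_rot: [0.941, 0.337, -0.0, -0.001]
wrist_force: [-0.3, 0.1, 3.4]
width: 13.1
finger_force: 70.3
```

Emit:
drive_tool(
  translation=[
    [0,0,0.3],
    [0,0,0.5],
    [0,0,0.5],
    [0,0,0.5],
  ],
  turn=[
    [0,0,0],
    [0,0,0],
    [0,0,0],
    [0,0,0],
  ],
  fingers=[-1,-1,-1,-1],
)

```text
clock: 9.6
eef_pos: [521.0, -41.5, 197.7]
eef_rot: [0.941, 0.337, 0.0, -0.0]
wrist_force: [-3.4, 0.9, 15.1]
width: 13.2
finger_force: 71.9
```

Emit:
drive_tool(
  translation=[
    [0,0,0.15],
    [0,0,0.15],
    [0,0,0.15],
  ],
  turn=[
    [0,0,0],
    [0,0,0],
    [0,0,0],
  ],
  fingers=[-1,-1,-1],
)

```text
clock: 9.9
eef_pos: [521.3, -41.5, 197.6]
eef_rot: [0.941, 0.337, 0.001, -0.0]
wrist_force: [-5.0, 1.4, 20.6]
width: 12.9
finger_force: 72.7
```

Emit:
drive_tool(
  translation=[
    [0,0,0],
    [0,0,0],
    [0,0,0],
    [0,0,0],
    [0,0,0],
  ],
  turn=[
    [0,0,0.1],
    [0,0,0.2],
    [0,0,0.3],
    [0,0,0.4],
    [0,0,0.4],
  ],
  fingers=[-1,-1,-1,-1,-1],
)

```text
clock: 10.4
eef_pos: [521.1, -41.5, 197.5]
eef_rot: [0.99, 0.143, 0.0, -0.0]
wrist_force: [-5.1, 0.4, 20.8]
width: 13.2
finger_force: 72.7
```

```bash
python3 - <<'E'
from h import *
s=monitor.sense();p,r=here(); print(p,s["wrist_force"],s["torque"],-r.as_euler("zyx",degrees=True)[0],r.apply([0,0,1]))
E
```

```text
[521.13771954 -41.54769619 197.54537995] [-5.11417331  0.37131913 20.84721844] [ 0.32117643  1.49568933 -0.02970601] 16.41360184238642 [ 3.56128248e-04  6.38938554e-04 -9.99999732e-01]
```

Emit:
drive_tool(
  translation=[
    [0,0,0],
    [0,0,0],
    [0,0,0],
    [0,0,0],
    [0,0,0],
  ],
  turn=[
    [0,0,0.13],
    [0,0,0.26],
    [0,0,0.39],
    [0,0,0.5],
    [0,0,0.5],
  ],
  fingers=[-1,-1,-1,-1,-1],
)

```text
clock: 10.9
eef_pos: [521.0, -41.6, 197.5]
eef_rot: [0.994, -0.107, -0.0, -0.0]
wrist_force: [-6.2, 1.7, 20.3]
width: 13.2
finger_force: 72.9
```

Emit:
drive_tool(
  translation=[
    [0,0,0],
    [0,0,0],
    [0,0,0],
    [0,0,0],
    [0,0,0],
  ],
  turn=[
    [0,0,0.1],
    [0,0,0.2],
    [0,0,0.3],
    [0,0,0.3],
    [0,0,0.3],
  ],
  fingers=[-1,-1,-1,-1,-1],
)

```text
clock: 11.4
eef_pos: [520.9, -41.6, 197.6]
eef_rot: [0.967, -0.253, -0.0, -0.0]
wrist_force: [-5.3, 1.1, 20.3]
width: 13.0
finger_force: 72.9
```

```bash
python3 - <<'E'
from h import *
s=monitor.sense();p,r=here(); print(p,s["wrist_force"],s["torque"],-r.as_euler("zyx",degrees=True)[0],r.apply([0,0,1]))
E
```

```text
[520.91746765 -41.56932729 197.55283613] [-5.30293528  1.05054445 20.29863471] [ 0.36148633  1.64343528 -0.0187248 ] -29.336460100878483 [-2.31283510e-04  6.32312741e-04 -9.99999773e-01]
```

Emit:
drive_tool(
  translation=[
    [0,0,0],
    [0,0,0],
    [0,0,0],
  ],
  turn=[
    [0,0,0.05],
    [0,0,0.09],
    [0,0,0.09],
  ],
  fingers=[-1,-1,-1],
)

```text
clock: 11.7
eef_pos: [521.3, -41.7, 197.6]
eef_rot: [0.955, -0.297, 0.0, -0.0]
wrist_force: [-5.4, 1.2, 18.8]
width: 13.2
finger_force: 72.8
```

```bash
python3 - <<'E'
from h import *
s=monitor.sense();p,r=here(); print(p,s["wrist_force"],s["torque"],-r.as_euler("zyx",degrees=True)[0])
E
```

```text
[521.34335123 -41.66269449 197.5761321 ] [-5.42943164  1.17982274 18.83634457] [0.2871983  1.41793768 0.04040684] -34.50532983276858
```

Emit:
drive_tool(
  translation=[
    [0,0,0],
    [0,0,0],
    [0,0,0],
  ],
  turn=[
    [0,0,0.04],
    [0,0,0.06],
    [0,0,0.06],
  ],
  fingers=[-1,-1,-1],
)

```text
clock: 12.0
eef_pos: [521.3, -41.7, 197.6]
eef_rot: [0.946, -0.324, 0.0, -0.0]
wrist_force: [-5.7, 0.2, 20.0]
width: 13.1
finger_force: 72.9
```

```bash
python3 - <<'E'
from h import *
s=monitor.sense();p,r=here(); print(p,s["wrist_force"],s["torque"],-r.as_euler("zyx",degrees=True)[0])
E
```

```text
[521.26385651 -41.69262977 197.56147383] [-5.74640761  0.2484328  20.01129485] [0.2391031  1.44966037 0.49171816] -37.824837616673875
```

The stop is reached (0.5 Nm). I ease off, then raise the key slowly so the head springs up.

Emit:
drive_tool(
  translation=[
    [0,0,0],
    [0,0,-0.3],
    [0,0,-0.6],
    [0,0,-0.9],
    [0,0,-0.9],
  ],
  turn=[
    [0,0,-0.05],
    [0,0,-0.05],
    [0,0,-0.05],
    [0,0,-0.05],
    [0,0,-0.05],
  ],
  fingers=[-1,-1,-1,-1,-1],
)

```text
clock: 12.5
eef_pos: [520.3, -41.5, 202.2]
eef_rot: [0.954, -0.301, -0.0, -0.0]
wrist_force: [1.5, -0.6, 2.3]
width: 13.0
finger_force: 70.2
```

```bash
python3 - <<'E'
from h import *
s=monitor.sense();p,r=here(); print(p,s["wrist_force"],s["torque"],-r.as_euler("zyx",degrees=True)[0])
E
```

```text
[520.32724034 -41.48541179 202.18483472] [ 1.5478122  -0.60762414  2.30222152] [-0.09352065 -0.18527743  0.00776956] -35.07365812681983
```

Emit:
drive_tool(
  translation=[
    [0,0,-0.2],
    [0,0,-0.3],
    [0,0,-0.3],
    [0,0,-0.5],
    [0,0,-0.5],
  ],
  turn=[
    [0,0,0],
    [0,0,0],
    [0,0,0],
    [0,0,0],
    [0,0,0],
  ],
  fingers=[-1,-1,-1,-1,-1],
)

```text
clock: 13.0
eef_pos: [519.0, -40.9, 206.2]
eef_rot: [0.953, -0.301, -0.003, -0.001]
wrist_force: [0.8, 0.5, -2.8]
width: 12.7
finger_force: 69.3
```

Emit:
drive_tool(
  translation=[
    [0,0,-1],
    [0,0,-3],
    [0,0,-6],
    [0,0,-8],
    [0,0,-8],
  ],
  turn=[
    [0,0,0],
    [0,0,0],
    [0,0,0],
    [0,0,0],
    [0,0,0],
  ],
  fingers=[-1,-1,-1,-1,-1],
)

```text
clock: 13.5
eef_pos: [522.2, -42.0, 291.9]
eef_rot: [0.954, -0.301, 0.003, -0.001]
wrist_force: [-0.6, 0.1, -0.5]
width: 13.4
finger_force: 69.8
```

```bash
python3 - <<'E'
from h import *
s=monitor.sense();p,r=here(); print(p,s["wrist_force"],s["torque"],-r.as_euler("zyx",degrees=True)[0])
plan((p,r),[([545,-160,285],rot(-.1)),([560.1,-257.2,285],rot(.3887)),([560.1,-257.2,245],rot(.3887))])
E
```

```text
[522.1505501  -41.96163042 291.88134975] [-0.57561414  0.08465286 -0.47338312] [ 0.01742758 -0.04663728 -0.06298472] -35.081090309394895
[8.65, 8.348, 0.708] [-0.0015, -0.0056, -0.5123]
[2.473, 9.521, 0.0] [0.0, 0.0, -0.4887]
[0.0, -0.0, 4.0] [0.0, 0.0, 0.0]
```

Emit:
drive_tool(
  translation=[
    [8.65,8.35,0.7],
    [8.65,8.35,0.7],
    [8.65,8.35,0.7],
    [8.65,8.35,0.7],
    [8.65,8.35,0.7],
  ],
  turn=[
    [0,0,-0.512],
    [0,0,-0.512],
    [0,0,-0.512],
    [0,0,-0.512],
    [0,0,-0.512],
  ],
  fingers=[-1,-1,-1,-1,-1],
)

```text
clock: 14.0
eef_pos: [541.9, -160.1, 278.1]
eef_rot: [0.999, -0.051, -0.003, -0.001]
wrist_force: [0.7, -0.2, -1.3]
width: 13.2
finger_force: 69.5
```

Emit:
drive_tool(
  translation=[
    [2.5,9.5,0],
    [2.5,9.5,0],
    [2.5,9.5,0],
    [2.5,9.5,0],
    [2.5,9.5,0],
  ],
  turn=[
    [0,0,-0.489],
    [0,0,-0.489],
    [0,0,-0.489],
    [0,0,-0.489],
    [0,0,-0.489],
  ],
  fingers=[-1,-1,-1,-1,-1],
)

```text
clock: 14.5
eef_pos: [557.7, -255.9, 278.6]
eef_rot: [0.981, 0.192, -0.002, -0.002]
wrist_force: [0.9, -0.2, -1.7]
width: 13.6
finger_force: 69.8
```

Emit:
drive_tool(
  translation=[
    [0,0,0],
    [0,0,0],
    [0,0,0],
  ],
  turn=[
    [0,0,0],
    [0,0,0],
    [0,0,0],
  ],
  fingers=[-1,-1,-1],
)

```text
clock: 14.8
eef_pos: [558.3, -255.9, 279.7]
eef_rot: [0.981, 0.193, -0.001, -0.001]
wrist_force: [-0.6, -0.7, -2.5]
width: 13.0
finger_force: 69.8
```

```bash
python3 - <<'E'
from h import *
t=eyes.grab_frame("top")[:,:,::-1]; s=eyes.grab_frame("scene")[:,:,::-1]
cv2.imwrite("pics/top4.png",t);cv2.imwrite("pics/scene4.png",s)
b=cv2.resize(s[120:220,200:270],None,fx=5,fy=5,interpolation=cv2.INTER_CUBIC)
a=cv2.resize(t[210:265,315:385],None,fx=6,fy=6,interpolation=cv2.INTER_CUBIC)
cv2.imwrite("pics/key4.png",np.hstack([b,cv2.copyMakeBorder(a,0,170,0,0,cv2.BORDER_CONSTANT)]))
p,r=here(); print(p,r.as_quat(),r.apply([0,0,1]))
plan((p,r),[([560.1,-257.2,245],rot(.3887)),([560.1,-257.2,133.4],rot(.3887))])
E
```

```text
[ 558.30442313 -256.14402972  279.73633741] [ 9.81154986e-01  1.93219569e-01 -6.99030893e-04 -7.76523707e-04] [-0.00167179  0.00125365 -0.99999782]
[0.13, 0.172, 3.473] [-0.0018, 0.0011, 0.0002]
[0.0, -0.0, 11.16] [0.0, 0.0, 0.0]
```

View pics/key4.png

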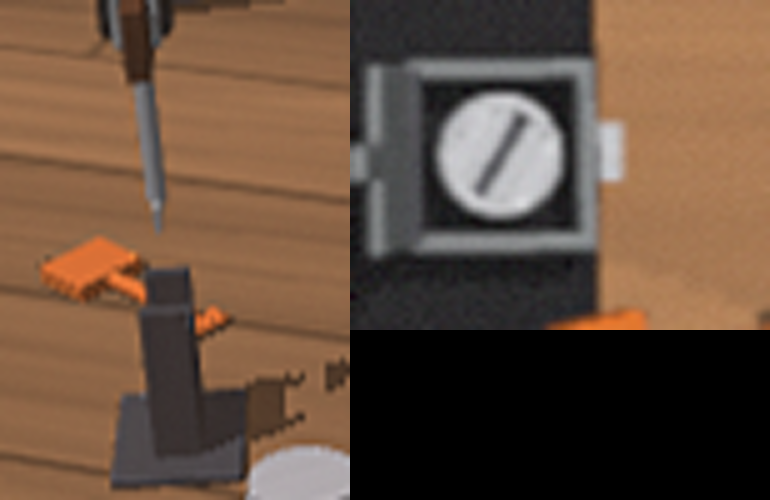

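The bolt stands out at (612,150), the slot has turned to about -31°, and the key hangs upright over the stand. I lower it in.

Emit:
drive_tool(
  translation=[
    [0.13,0.17,2],
    [0.13,0.17,3.4],
    [0.13,0.17,3.4],
    [0.13,0.17,3.4],
    [0.13,0.17,3.4],
  ],
  turn=[
    [0,0,0],
    [0,0,0],
    [0,0,0],
    [0,0,0],
    [0,0,0],
  ],
  fingers=[-1,-1,-1,-1,-1],
)

```text
clock: 15.4
eef_pos: [560.4, -257.7, 246.4]
eef_rot: [0.981, 0.193, -0.0, -0.0]
wrist_force: [0.9, 0.4, -0.5]
width: 13.0
finger_force: 69.8
```

```bash
python3 - <<'E'
from h import *
p,r=here(); print(p,r.apply([0,0,1]))
plan((p,r),[([560.1,-257.2,137],rot(.3887))])
E
```

```text
[ 560.42346676 -257.73226502  246.38711445] [-8.07027674e-04  7.29555645e-04 -9.99999408e-01]
[-0.005, -0.051, 10.939] [-0.001, 0.0005, 0.0001]
```

Emit:
drive_tool(
  translation=[
    [0,-0.05,2],
    [0,-0.05,4],
    [0,-0.05,6],
    [0,-0.05,8],
    [0,-0.05,9],
  ],
  turn=[
    [0,0,0],
    [0,0,0],
    [0,0,0],
    [0,0,0],
    [0,0,0],
  ],
  fingers=[-1,-1,-1,-1,-1],
)

```text
clock: 15.9
eef_pos: [559.2, -256.6, 154.5]
eef_rot: [0.981, 0.193, -0.001, -0.001]
wrist_force: [-0.3, 0.2, -1.7]
width: 13.2
finger_force: 69.9
```

Emit:
drive_tool(
  translation=[
    [0,0,0.8],
    [0,0,1.4],
    [0,0,1.8],
    [0,0,1.8],
    [0,0,1.8],
  ],
  turn=[
    [0,0,0],
    [0,0,0],
    [0,0,0],
    [0,0,0],
    [0,0,0],
  ],
  fingers=[-1,-1,-1,-1,-1],
)

```text
clock: 16.4
eef_pos: [560.1, -257.2, 138.3]
eef_rot: [0.981, 0.193, -0.0, -0.0]
wrist_force: [-0.8, 0.3, -0.6]
width: 13.3
finger_force: 69.9
```

Emit:
drive_tool(
  translation=[
    [0,0,0.25],
    [0,0,0.5],
    [0,0,0.5],
    [0,0,0.5],
  ],
  turn=[
    [0,0,0],
    [0,0,0],
    [0,0,0],
    [0,0,0],
  ],
  fingers=[-1,-1,-1,-1],
)

```text
clock: 16.8
eef_pos: [560.1, -257.2, 133.5]
eef_rot: [0.981, 0.193, -0.0, -0.0]
wrist_force: [-0.4, -0.0, 3.3]
width: 13.0
finger_force: 70.3
```

Seated at the original height with light contact. I release and retreat.

Emit:
drive_tool(
  translation=[
    [0,0,0],
    [0,0,0],
    [0,0,0],
    [0,0,0],
    [0,0,0],
  ],
  turn=[
    [0,0,0],
    [0,0,0],
    [0,0,0],
    [0,0,0],
    [0,0,0],
  ],
  fingers=[-0.4,-0.2,0,0.1,0.1],
)

```text
clock: 17.3
eef_pos: [559.6, -256.8, 132.4]
eef_rot: [0.981, 0.193, -0.001, -0.001]
wrist_force: [0.2, 0.1, -0.2]
width: 47.1
finger_force: 0.0
```

Emit:
drive_tool(
  translation=[
    [0,0,-2],
    [0,0,-5],
    [0,0,-9],
    [0,0,-13],
    [0,0,-13],
  ],
  turn=[
    [0,0,0],
    [0,0,0],
    [0,0,0],
    [0,0,0],
    [0,0,0],
  ],
  fingers=[0.1,0.1,0.1,0.1,0.1],
)

```text
clock: 17.8
eef_pos: [563.6, -259.3, 271.1]
eef_rot: [0.981, 0.193, 0.005, 0.004]
wrist_force: [0.4, -0.9, 1.0]
width: 47.2
finger_force: 0.0
```

```bash
python3 - <<'E'
from h import *
t=eyes.grab_frame("top")[:,:,::-1]; s=eyes.grab_frame("scene")[:,:,::-1]
b=cv2.resize(s[130:260,170:370],None,fx=4,fy=4,interpolation=cv2.INTER_CUBIC)
cv2.imwrite("pics/end.png",b); print(here()[0],monitor.sense()["wrist_force"])
E
```

```text
[ 560.69553424 -257.55858542  264.51363563] [-0.91249661  0.50352828 -0.67987598]
```

View pics/end.png

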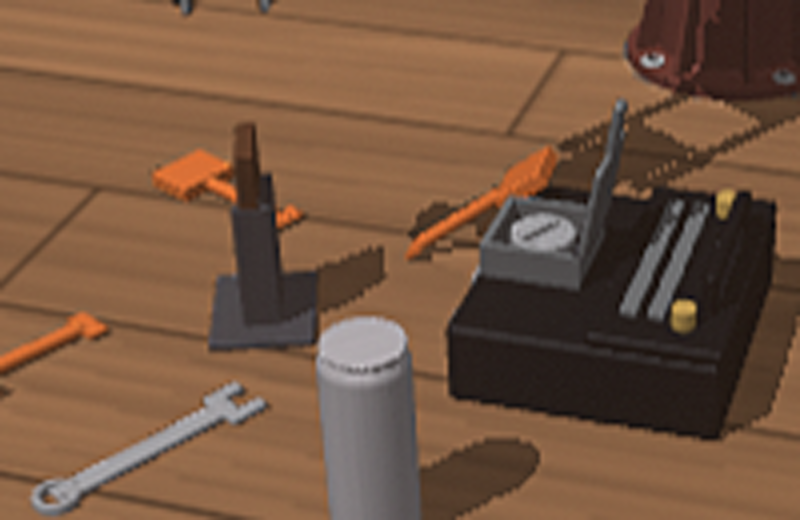

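The key hangs upright in its stand (245,165), the cover stands open (605,160), the lock has turned (542,232), and the can and wrench are where they were. I hand in.

```bash
python3 -c "
from cell import ticket
print(ticket.finish_job())"
```

```text
the job is handed in; nothing more can be done
None
```

I handed the job in at about 18 s, and the last pictures show the cover open, the bolt out and the key upright in its stand; no verdict came back, and the three orange look-alikes had toppled by about 5 s, though the arm's planned path passed clear of them.

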